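Dock the milk cup, dial the frother up and start it

ROBOT

A 6-joint arm with a two-finger parallel gripper is mounted at the origin on a cart in front of the work surface, level with it; the furniture and walls round the work are solid. World frame = base frame: x ahead of the robot, y to its left, z up, the work surface at z = 0. Lengths are in mm, angles in rad, forces in N, time in s.
With the tool pointing down it reaches from about 275 to 825 mm from the base axis. Payload 4.9 kg.
Tool frame: the origin (TCP) lies between the finger pads; the fingertips stand 8 mm ahead of it and the grasp point (between the pads) lies 11 mm behind it (manip.nose_length is the distance from the TCP to the fingertips, in mm); z points along the fingers, y is the line along which they close (so a half turn about z gives the same grasp; the last joint's range is limited). The gripper opens to 85 mm and grips with 20 to 120 N. Pads are 22 mm wide; open, the fingers measure 114 mm over their backs; the gripper's body (76 mm by 85 mm) begins 54 mm behind the grasp point. The pads swing forward as they close: fully open they stand 13 mm farther back than shut.
Start: joints at [-1.368, 0.326, -0.193, 1.052, 0, 1.437], TCP at [181.77, -519.113, 239.281] pointing down, gripper open.
Joint ranges: [-2.65, 2.65], [-0.97, 1.79], [-1.3, 1.35], [-1.93, 2.1], [-1.47, 1.37], [-3.14, 3.14]. Speed limits (rad/s): [2.57, 2.57, 3.14, 3.14, 3.14, 3.14].

INTERFACE

Orientations are given as a unit quaternion [x, y, z, w].
In Python, from cell import manip, optics gives the robot as it stands. The module is installed in compiled form; this text tells all that it offers.
- The arm moves only by the tool step_arm, never from a script. Its argument "steps" is a list that holds one entry, the list of rows, each a list of 5 numbers: the closure, from -1 (fully open) to 1 (shut), then the shift along the tool's x, y, z as a fraction of full scale, then the turn about the tool's z as a fraction of full scale. A call has exactly 8 rows; each row shifts and turns the commanded pose from where the row before left it, along the tool's axes as they then stand; what a row does not reach is not made up. Full scale, the value 1, is 0.12 m for a shift and 30 degrees for a turn. A row lasts 1/10 s, in which the tool goes at most 50 mm and 8.59 degrees, less where a joint would pass 70% of its speed; a pose out of reach is approached as far as the arm can. A call with a number of a shift or a turn outside -1 to 1 is refused whole. A call with a gripper value outside its range is refused whole. The fingers move at their own pace and stop on an object; "newtons" is the grip in N (left out, the last holds). Time passes only in rows, so rows that do not move let the fingers close, or fill a call up. It gives the time, the measured TCP pose, the force, the opening and the grip force at its end, in the units of the state.
- manip.get_obs(): the state, without advancing time (a new reading comes with each control period).
- optics.snapshot(name): name is "side" or "top"; returns (picture, depth): 384x512x3 uint8, blue, green, red; 384x512 float32, mm along the optical axis (not along the pixel's ray), 0 where there is no reading.
- optics.calibration(name): a dict with "fx", "fy", "cx", "cy" (pixels), "world_from_camera" (4x4, takes a point from camera to world coordinates). Camera axes: x right, y down, z forward; pixel columns grow to the right and rows downward; lengths in mm; the calibration is good to about 2 mm. A picture is of the moment at which its call begins. calibration takes no time and is no camera call.
- manip.hand_in(): hands the job in; it is judged then, once.
The state is a dict: "time": time; "joint_positions": joint angles; "joint_velocities": joint speeds; "tau": joint torques, N m; "tcp_pos": TCP position; "tcp_rot": TCP orientation; "force": force on the tool from outside, world axes, zero at the start; "moment": the same for the moment, N m; "gripper_width": opening from 0.0 (shut) to 1.0 (fully open); "finger_force": force on a finger pad.
Only numpy, scipy, OpenCV 4.12 (cv2) and the standard library are available. Lean on these libraries where they do the work, as an engineer would, in place of code of your own. Each camera call takes 0.05 s, during which the arm holds its last target. There are 200 camera calls.

TASK

Get the milk frother going: with the outside of the fingers push the steel milk cup back across the frother's deck, without gripping or lifting it, until it stands fully home against the curved collar, and with a fingertip on its rim turn the knurled dial clockwise until the pointer clicks in at the third of the four marks, the second-longest bar. Only when both are right, press the round start button fully down and let it come up again; go gently, and leave the mug, the two coffee pods, the spoon and the salt shaker where they are.

Things in the scene. Friction and masses are not known exactly. Their poses are not given: they have to be found in the camera images.
- frother: milk frother, a fixed stone-grey box 210 mm (x) by 300 mm (y); origin under its middle, on the worktop; x to its back (away from the robot), y to its left, z up. Its flat deck is 55 mm over the worktop. Cup dock on the left; dial, and the start button behind it, on the right.
- cup_mid (a point): steel milk cup, 82 mm in diameter, 88 mm high, 0.24 to 0.39 kg, loose on the deck, 35 to 70 mm short of home. Point on its axis, 44 mm over its underside; z up; its black loop handle points along -y of this frame (roughly to the frother's left), out to 75 mm from the axis. A push of 2 to 5 N slides it on the deck; pushed higher than 35 mm over the deck it may tip.
- seat (a point): point on the deck under the centre of the cup when the cup is home; axes of the frother, 30 mm behind and 78 mm left of the middle of the deck. A collar 24 mm high stands behind it, curved round the cup's back to about 50 degrees either side of +x; the home cup touches it.
- dial_axis (a point): on the dial's axis, in its top face; axes of the frother. The dial is a flat round metal knob, 92 mm in diameter over its knurled rim (48 upright ribs 16 mm high), lying on the deck, axis vertical, top 24 mm over the deck, with a black pointer ridge on top. The deck reaches 24 mm in front of the rim and is bare there.
- third_mark (a point): middle of the third mark, 61 mm from the dial's axis. The four marks are dark bars on the deck round the dial's far side, 30 degrees apart, 7, 12, 17 and 22 mm long (clockwise in that order): the dial's four click positions. The third is the 17 mm bar.
- dial (a joint): turn of the dial in rad, growing clockwise seen from above: 0 pointer at the first (shortest) bar, 0.524 second, 1.047 third (wanted), 1.571 fourth; stops at -0.12 and 1.69. A spring detent pulls it into the nearest of these from up to 0.24 away; to turn it over the hump takes about 2 to 2.5 N along the rim. It starts at the first or second bar, rarely between them.
- start_top (a point): centre of the top of the round metal start button, 30 mm in diameter, on the deck 101 mm behind the dial's axis; top 19 mm over the deck, in a dark ring 46 mm in diameter and 9 mm high. Axes of the frother.
- start (a joint): how far the start button is pressed, in m: 0 up, 0.006 fully down (5 N; starts to move at 1.5 N); it springs back.
- cup: the same milk cup; origin on its underside, 17 mm from the cup's axis towards the handle.
- mug_mid (a point): white mug, 85 mm in diameter, 91 mm high, to the right of the frother; the middle of its body. Bystander.
- pod_a_mid (a point): coffee pod, 51 mm wide, 43 mm high, on the worktop just right of the frother; its middle. Bystander.
- pod_b_mid (a point): a second coffee pod of the same size, behind the first; its middle. Bystander.
- spoon_mid (a point): teaspoon, 130 mm long, lying on the worktop in front of the frother; its middle. Bystander.
- salt_mid (a point): salt shaker, 44 mm in diameter, 90 mm high, farther right; its middle. Bystander.
Things that resemble listed ones, but are neither listed nor needed, are in the scene too. What is shaped like the cup but red is not meant.

How it is judged (in metres and radians):
On the way, in this order (a step that is already met when the one before it is completed fails the run):
1. the cup stands home and the dial is clicked in at the third mark (horizontal distance between cup_mid and seat below 0.008 m and value of joint dial between 0.967 and 1.127 rad and value of joint start below 0.002 m), for 0.2 s.
2. the start button is pressed fully down (horizontal distance between cup_mid and seat below 0.008 m and value of joint dial between 0.967 and 1.127 rad and value of joint start above 0.005 m), for 0.05 s.
At the end, for the whole second after the job is handed in: Cup upright with its axis within 8 mm of the seat, dial within 0.08 rad of the third mark (1.047), start button up again after having been pressed over 5 mm with cup and dial right, cup at rest (all of step 1 and angle between cup_mid's own z axis and vertical below 0.08 rad and linear speed of cup below 0.02 m/s); the robot touches nothing.
It fails at once if the cup is lifted, tipped or pushed off the deck (height (world z) of cup_mid above 0.111 m or height (world z) of cup_mid below 0.085 m or angle between cup_mid's own z axis and vertical above 0.25 rad).
It fails at once if the cup is gripped or shoved hard (over 30 N) (contact force between the fingers and cup above 30 N).
It fails at once if the start button is pressed before the cup is home and the dial is set (value of joint start above 0.004 m and not (horizontal distance between cup_mid and seat below 0.008 m and value of joint dial between 0.967 and 1.127 rad)).
It fails at once if a bystander is moved over 25 mm (distance of any of mug_mid, pod_a_mid, pod_b_mid, spoon_mid, salt_mid from where it was at the start of the episode above 0.025 m).
It also fails if it takes over 61 s, if anything falls off the work surface, if the arm or the gripper's body presses on something with over 40 N, if the wrist force passes 120 N, or if a joint passes its speed limit or range.

## Working session

There is one attempt and no reset: what is moved stays moved. The work goes in short steps, Python scripts to look and compute and a tool call to move; the robot and the scene stay as the last step left them, time stands still between calls to the robot, and variables do not carry over. Pictures are saved under pics/ and viewed, at most 13 in all, crops included, and the job is handed in when it is done.

Besides the shell and the picture viewer there is one more tool, called after "Call:" by a JSON object that holds its "op" and its "data", one argument or row to a line. step_arm: Moves the arm, as the interface text tells. Its arguments: {"type":"object","properties":{"steps":{"type":"array","items":{"type":"array","items":{"type":"array","items":{"type":"number"}}}},"newtons":{"type":"number"}},"required":["steps"]}

```bash
mkdir -p pics; cat > h.py <<'E'
import numpy as np, cv2
from cell import manip, optics
def snap(n):
    p,d=optics.snapshot(n); return p.copy(),d
def pts(n,d):
    c=optics.calibration(n); v,u=np.mgrid[:384,:512]
    P=np.stack([(u-c['cx'])/c['fx']*d,(v-c['cy'])/c['fy']*d,d],-1)
    T=np.array(c['world_from_camera']); return P@T[:3,:3].T+T[:3,3]
def ray(n,u,v,z):
    c=optics.calibration(n); T=np.array(c['world_from_camera'])
    r=T[:3,:3]@np.array([(u-c['cx'])/c['fx'],(v-c['cy'])/c['fy'],1]); o=T[:3,3]
    return o+r*(z-o[2])/r[2]
E
python3 - <<'E'
from h import *
for n in('top','side'):
    p,d=snap(n); np.savez(f'{n}0.npz',p=p,d=d); cv2.imwrite(f'pics/{n}0.png',cv2.resize(p,(768,576),interpolation=cv2.INTER_CUBIC))
    c=optics.calibration(n); print(n,c['fx'],np.round(c['world_from_camera'],2).tolist(),(d>0).mean())
o=manip.get_obs();print({k:np.round(v,3).tolist() for k,v in o.items()})
E
```

```text
top 486.94839255922267 [[-0.01, -0.99, 0.13, 333.29], [-0.99, 0.03, 0.1, -76.35], [-0.1, -0.13, -0.99, 1503.92], [0.0, 0.0, 0.0, 1.0]] 0.9396413167317709
side 378.7439661922823 [[-0.96, -0.17, 0.23, 281.02], [-0.29, 0.6, -0.75, 831.06], [-0.01, -0.78, -0.62, 762.47], [0.0, 0.0, 0.0, 1.0]] 0.9009043375651041
{'time': 0.1, 'joint_positions': [-1.368, 0.327, -0.193, 1.052, 0.0, 1.437], 'joint_velocities': [0.001, -0.001, 0.003, -0.0, -0.001, -0.002], 'tau': [0.002, -44.424, 26.304, 0.008, -0.0, -0.0], 'tcp_pos': [181.68, -518.598, 238.579], 'tcp_rot': [0.986, 0.168, -0.0, -0.001], 'force': [-0.128, 0.255, 0.263], 'moment': [0.025, 0.006, 0.038], 'finger_force': 0.0, 'gripper_width': 0.999}
```

View pics/top0.png

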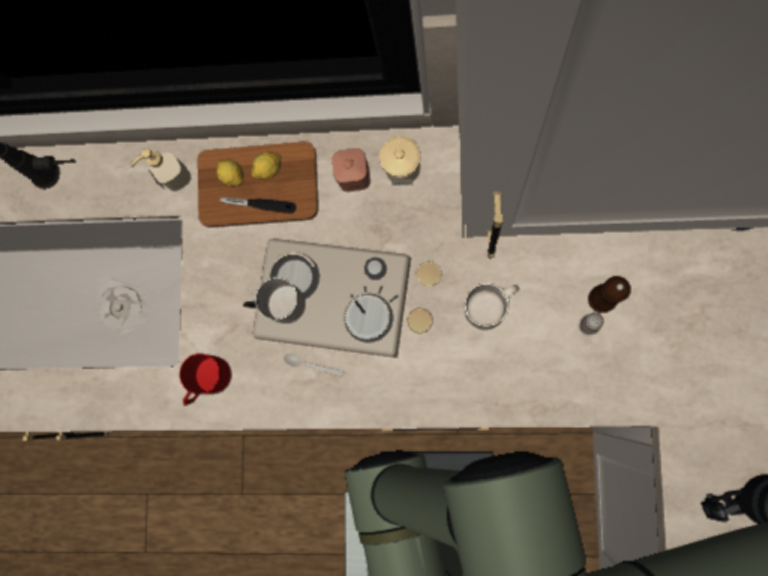

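View pics/side0.png

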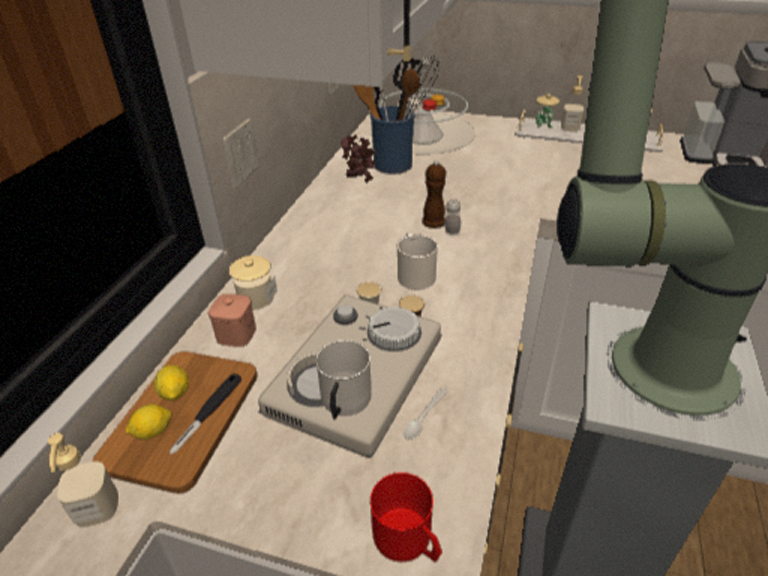

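The top view shows the frother with corners at about (268,240), (410,255), (396,355) and (254,337) in the 1.5x picture. The dial is at (368,316), the button at (375,268) and the cup at (280,300), with its handle to the left. The home dock is near (295,278). The side view agrees, and the spoon lies in front of the frother.

```bash
cat > m.py <<'E'
from h import *
z=np.load('top0.npz');p,d=z['p'],z['d'];P=pts('top',d)
m=((abs(P[...,2]-55)<9)).astype(np.uint8); m[:,:160]=0;m[:,290:]=0;m[:150]=0;m[250:]=0
m=cv2.morphologyEx(m,cv2.MORPH_OPEN,np.ones((3,3)))
n,l,s,c=cv2.connectedComponentsWithStats(m);k=1+s[1:,4].argmax()
cs,_=cv2.findContours((l==k).astype(np.uint8),0,2);h=np.vstack(cs)[:,0]
W=np.array([ray('top',u,v,55)[:2] for u,v in h],np.float32)
r=cv2.minAreaRect(W);print('frother',r,cv2.boxPoints(r).round(0).tolist(),np.median(P[l==k][:,2]))
def obj(box,lo,hi,name):
    x0,y0,x1,y1=[int(a/1.5) for a in box]; q=P[y0:y1,x0:x1].reshape(-1,3); q=q[(q[:,2]>lo)&(q[:,2]<hi)]
    (cx,cy),rad=cv2.minEnclosingCircle(q[:,:2].astype(np.float32)); print(name,len(q),round(cx),round(cy),round(rad),np.median(q[:,2]).round())
obj((340,288,396,344),70,90,'dial')
obj((362,256,388,280),67,90,'button')
obj((245,270,310,325),132,160,'cuprim')
for b,nm,lo,hi in [((410,300,436,336),'podA',33,60),((414,258,444,288),'podB',33,60),((455,275,525,335),'mug',75,120)]: obj(b,lo,hi,nm)
obj((175,345,240,410),60,130,'red')
for u,v in[(285,356),(345,374)]: print('spoon',ray('top',u/1.5,v/1.5,5).round())
x=p[150:250,160:290];cv2.imwrite('pics/crop0.png',cv2.resize(x,None,fx=6,fy=6,interpolation=cv2.INTER_CUBIC))
E
python3 m.py
```

```text
frother ((542.7631225585938, 175.94114685058594), (296.6670227050781, 207.12632751464844), 81.15702056884766) [[418.0, 45.0], [622.0, 13.0], [668.0, 307.0], [463.0, 338.0]] 53.834686620965385
dial 706 496 98 46 78.0
button 78 599 86 18 73.0
cuprim 113 527 278 52 138.0
podA 213 490 -4 25 41.0
podB 213 585 -23 25 42.0
mug 168 520 -146 56 86.0
red 229 373 441 57 76.0
spoon [425. 281.   5.]
spoon [386. 154.   5.]
```

View pics/crop0.png

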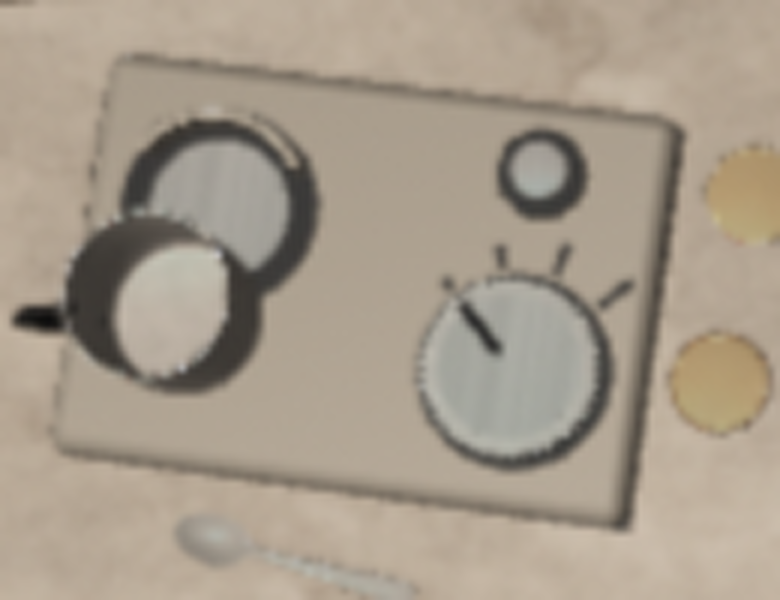

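The crop shows the dial pointer near the first, shortest mark, with the cup about 50 mm short of its dock. Next I'll refine the cup and seat positions by casting rays.

```bash
cat > m2.py <<'E'
from h import *
f=lambda u,v,z:ray('top',u/6+160,v/6+150,z)[:2]
print('cup',f(165,303,143),'dock disc',f(220,207,55),'dial',f(512,370,79),'dialrim-l/r',f(417,370,75),f(607,370,75),'btn',f(540,170,74),'ptr tip',f(463,300,79),'mark1',f(448,283,55),'mark3',f(563,259,55))
print('front corners',f(55,450,55),f(625,525,55),'back',f(120,58,55),f(680,125,55))
E
python3 m2.py
python3 - <<'E'
from h import *
z=np.load('side0.npz');P=pts('side',z['d'])
q=P[(P[...,2]>141)&(P[...,2]<150)&(abs(P[...,0]-530)<80)&(abs(P[...,1]-265)<90)]
print(len(q),cv2.minEnclosingCircle(q[:,:2].astype(np.float32)))
q=P[(P[...,2]>74)&(P[...,2]<84)&(abs(P[...,0]-496)<60)&(abs(P[...,1]-98)<60)]
print(len(q),cv2.minEnclosingCircle(q[:,:2].astype(np.float32)))
q=P[(P[...,2]>69)&(P[...,2]<80)&(abs(P[...,0]-598)<28)&(abs(P[...,1]-85)<28)]
print(len(q),cv2.minEnclosingCircle(q[:,:2].astype(np.float32)))
E
```

```text
cup [522.67065414 255.91572437] dock disc [583.74496166 249.0613935 ] dial [493.70686517  96.50987311] dialrim-l/r [495.25775415 144.55813417] [493.06392816  49.74878817] btn [594.50670115  82.09184397] ptr tip [529.23312364 120.69039812] mark1 [541.40207213 131.59906346] mark3 [552.08629456  73.0121345 ]
front corners [460.89295805 333.93250142] [417.6334591   43.58745098] back [663.34940353 302.00041173] [618.89929399  12.8138455 ]
97 ((528.8975219726562, 269.2876892089844), 42.183448791503906)
616 ((495.9526062011719, 102.0291519165039), 46.13648986816406)
66 ((594.674560546875, 86.78675079345703), 14.456418991088867)
```

Call:
{"op": "step_arm", "data": {
  "steps": [
    [[0,0.23,-0.31,0,0],[0,0.23,-0.31,0,0],[0,0.23,-0.31,0,0],[0,0.23,-0.31,0,0],[0,0.23,-0.31,0,0],[0,0.23,-0.31,0,0],[0,0.23,-0.31,0,0],[0,0.23,-0.31,0,0]]
  ]
}}

```text
time: 0.9
tcp_pos: [291.7, -163.4, 239.2]
tcp_rot: [0.986, 0.167, 0.0, -0.0]
force: [0.6, -0.3, 0.2]
gripper_width: 0.5
finger_force: 0.0
```

Call:
{"op": "step_arm", "data": {
  "steps": [
    [[0,0.23,-0.31,0,0],[0,0.23,-0.31,0,0],[0,0.23,-0.31,0,0],[0,0.23,-0.31,0,0],[0,0.23,-0.31,0,0],[0,0.23,-0.31,0,0],[0,0.23,-0.31,0,0],[0,0.23,-0.31,0,0]]
  ]
}}

```text
time: 1.7
tcp_pos: [401.8, 190.7, 239.1]
tcp_rot: [0.986, 0.168, -0.0, 0.0]
force: [1.4, -0.4, 1.1]
gripper_width: 0.498
finger_force: 0.0
```

Call:
{"op": "step_arm", "data": {
  "steps": [
    [[0,0.16,-0.232,0,0],[0,0.16,-0.232,0,0],[0,0.16,-0.232,0,0],[0,0,0,0.2,0.215],[0,0,0,0.2,0.215],[0,0,0,0.2,0.215],[0,0,0,0.2,0.215],[0,0,0,0.2,0.215]]
  ]
}}

```text
time: 2.5
tcp_pos: [458.9, 120.4, 119.0]
tcp_rot: [0.997, 0.006, -0.021, -0.068]
force: [1.1, -1.1, 0.3]
gripper_width: 0.498
finger_force: 0.0
```

```bash
python3 - <<'E'
from h import *
o=manip.get_obs();print(o['tcp_pos'],o['tcp_rot'])
p,d=snap('side');q,_=snap('top')
a=cv2.resize(p[180:330,150:320],(680,600));cv2.imwrite('pics/s1.png',np.vstack([cv2.resize(p[180:320,150:320],(510,420)),]))
t=cv2.resize(q[150:250,150:290],(560,400));cv2.imwrite('pics/t1.png',t)
E
```

```text
[458.85664199 120.39856526 119.01968271] [ 0.99741091  0.0059481  -0.02119578 -0.06846045]
```

View pics/t1.png

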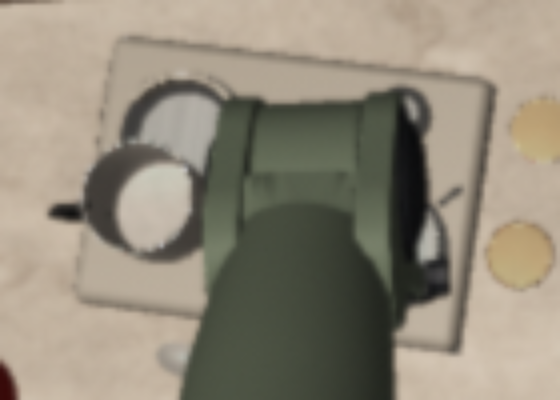

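The picture shows the arm over the dial instead of in front of the cup. The last move was distorted, probably by a joint limit, so I'll check the joints.

```bash
python3 - <<'E'
from h import *
o=manip.get_obs();print({k:np.round(o[k],3).tolist() for k in('time','joint_positions','joint_velocities','tcp_pos','tcp_rot','force')})
E
```

```text
{'time': 2.6, 'joint_positions': [0.011, 0.334, -0.541, 0.744, 0.136, 3.141], 'joint_velocities': [0.062, -0.035, 0.055, 0.049, 0.03, 0.0], 'tcp_pos': [456.389, 118.379, 116.989], 'tcp_rot': [0.997, 0.004, -0.024, -0.068], 'force': [-1.418, 0.094, -0.021]}
```

J6 is at its range limit, so I'll use the half-turned grasp orientation instead: rise, then turn the other way.

Call:
{"op": "step_arm", "data": {
  "steps": [
    [[0,0,0,-0.35,0],[0,0,0,-0.35,0],[0,0,0,0,-0.28],[0,0,0,0,-0.28],[0,0,0,0,-0.28],[0,0,0,0,-0.28],[0,0,0,0,-0.28],[0,0,0,0,-0.28]]
  ]
}}

```text
time: 3.4
tcp_pos: [462.4, 110.8, 203.8]
tcp_rot: [0.898, 0.435, 0.01, -0.071]
force: [0.5, 0.2, 0.7]
gripper_width: 0.501
finger_force: 0.0
```

Call:
{"op": "step_arm", "data": {
  "steps": [
    [[0,0,0,0,-0.28],[0,0,0,0,-0.28],[0,0,0,0,-0.28],[0,0,0,0,-0.28],[0,0,0,0,-0.28],[0,0,0,0,-0.28],[0,0,0,0,-0.28],[0,0,0,0,-0.28]]
  ]
}}

```text
time: 4.2
tcp_pos: [462.4, 110.8, 203.7]
tcp_rot: [0.507, 0.859, 0.048, -0.053]
force: [0.2, 0.9, -0.4]
gripper_width: 0.5
finger_force: 0.0
```

```bash
cat >> h.py <<'E'
def st():
    from scipy.spatial.transform import Rotation as R
    o=manip.get_obs(); M=R.from_quat(o['tcp_rot']).as_matrix()
    print('t',o['time'],'J',np.round(o['joint_positions'],3),'tcp',np.round(o['tcp_pos'],1),'yaw',np.degrees(np.arctan2(M[1,0],M[0,0])).round(2),'z',M[:,2].round(3),'F',np.round(o['force'],2))
    return np.array(o['tcp_pos']),M
def go(t):
    p,M=st(); print('tool shift mm',(M.T@(np.array(t)-p)).round(1))
E
python3 -c "
from h import *
go([429,289,200])"
```

```text
t 4.2 J [-0.006  0.24  -0.417  0.958  0.136  1.058] tcp [462.4 110.8 203.7] yaw 118.99 z [-0.043  0.136 -0.99 ] F [ 0.21  0.88 -0.44]
tool shift mm [169.8  56.3  29.3]
```

A tilt of about 8° remains from hitting the limit, and moves can't command tilt directly. I'll run J6 to its opposite limit, where the effect should reverse.

Call:
{"op": "step_arm", "data": {
  "steps": [
    [[0,0,0,-0.1,-0.28],[0,0,0,-0.1,-0.28],[0,0,0,0,-0.28],[0,0,0,0,-0.28],[0,0,0,0,-0.28],[0,0,0,0,-0.28],[0,0,0,0,-0.28],[0,0,0,0,-0.28]]
  ]
}}

```text
time: 5.0
tcp_pos: [463.4, 107.6, 227.5]
tcp_rot: [-0.053, 0.996, 0.069, -0.018]
force: [-0.4, -0.0, -0.4]
gripper_width: 0.498
finger_force: 0.0
```

Call:
{"op": "step_arm", "data": {
  "steps": [
    [[0,0,0,0,-0.28],[0,0,0,0,-0.28],[0,0,0,0,-0.28],[0,0,0,0,-0.28],[0,0,0,0,-0.28],[0,0,0,0,-0.28],[0,0,0,0,-0.28],[0,0,0,0,-0.28]]
  ]
}}

```text
time: 5.8
tcp_pos: [463.4, 107.6, 227.5]
tcp_rot: [-0.595, 0.8, 0.067, 0.023]
force: [-0.2, -0.8, -1.5]
gripper_width: 0.503
finger_force: 0.0
```

Call:
{"op": "step_arm", "data": {
  "steps": [
    [[0,0,0,0,-0.28],[0,0,0,0,-0.28],[0,0,0,0,-0.28],[0,0,0,0,-0.28],[0,0,0,0,-0.28],[0,0,0,0,-0.28],[0,0,0,0,-0.28],[0,0,0,0,-0.28]]
  ]
}}

```text
time: 6.6
tcp_pos: [463.4, 107.6, 227.5]
tcp_rot: [0.939, -0.337, -0.043, -0.057]
force: [-0.6, -0.2, 0.9]
gripper_width: 0.498
finger_force: 0.0
```

Call:
{"op": "step_arm", "data": {
  "steps": [
    [[0,0,0,0,-0.28],[0,0,0,0,-0.28],[0,0,0,0,-0.28],[0,0,0,0,-0.28],[0,0,0,0,-0.14],[0,0,0,0,0],[0,0,0,0,0],[0,0,0,0,0]]
  ]
}}

```text
time: 7.4
tcp_pos: [463.5, 107.1, 227.2]
tcp_rot: [0.997, -0.019, -0.023, -0.067]
force: [-0.2, -0.3, -0.3]
gripper_width: 0.502
finger_force: 0.0
```

```bash
python3 -c "
from h import *
st()"
```

```text
t 7.4 J [-0.014  0.22  -0.378  1.017  0.135 -3.12 ] tcp [463.5 107.1 227.2] yaw -2.0 z [-0.043  0.135 -0.99 ] F [-0.21 -0.27 -0.27]
```

Call:
{"op": "step_arm", "data": {
  "steps": [
    [[0,0,0,0,-0.1],[0,0,0,0,-0.1],[0,0,0,0,-0.1],[0,0,0,0,-0.1],[0,0,0,0,0],[0,0,0,0,0],[0,0,0,0,0],[0,0,0,0,0]]
  ]
}}

```text
time: 8.2
tcp_pos: [460.6, 154.4, 226.9]
tcp_rot: [0.997, 0.053, -0.014, -0.05]
force: [-0.1, 0.2, -0.5]
gripper_width: 0.492
finger_force: 0.0
```

```bash
python3 -c "
from h import *
st()"
```

```text
t 8.2 J [ 0.109  0.225 -0.368  1.     0.101 -3.141] tcp [460.6 154.4 226.9] yaw 6.18 z [-0.033  0.098 -0.995] F [-0.09  0.19 -0.51]
```

Call:
{"op": "step_arm", "data": {
  "steps": [
    [[0,0,0,0,-0.1],[0,0,0,0,-0.1],[0,0,0,0,-0.1],[0,0,0,0,-0.1],[0,0,0,0,-0.1],[0,0,0,0,-0.1],[0,0,0,0,-0.1],[0,0,0,0,0]]
  ]
}}

```text
time: 9.0
tcp_pos: [437.5, 246.3, 226.9]
tcp_rot: [0.985, 0.173, -0.001, -0.015]
force: [0.0, -0.1, 0.2]
gripper_width: 0.496
finger_force: 0.0
```

```bash
python3 -c "
from h import *
st()"
```

```text
t 9.0 J [ 0.348  0.243 -0.342  0.984  0.029 -3.141] tcp [437.5 246.3 226.9] yaw 19.91 z [-0.007  0.028 -1.   ] F [ 0.05 -0.06  0.23]
```

Call:
{"op": "step_arm", "data": {
  "steps": [
    [[0,0,0,0,-0.11],[0,0,0,0,-0.11],[0,0,0,0,-0.11],[0,0,0,0,0],[0,0,0,0,0.25],[0,0,0,0,0.25],[0,0,0,0,0.25],[0,0,0,0,0.25]]
  ]
}}

```text
time: 9.8
tcp_pos: [420.3, 285.0, 226.8]
tcp_rot: [0.999, -0.038, 0.004, 0.002]
force: [0.0, -0.5, 0.3]
gripper_width: 0.5
finger_force: 0.0
```

```bash
python3 -c "
from h import *
go([429,288,86])"
```

```text
t 9.8 J [ 0.455  0.254 -0.326  0.985 -0.008 -2.612] tcp [420.3 285.  226.8] yaw -4.3 z [ 0.008 -0.005 -1.   ] F [ 0.04 -0.5   0.34]
tool shift mm [  7.2  -4.2 140.9]
```

Call:
{"op": "step_arm", "data": {
  "steps": [
    [[0,0.03,-0.02,0.29,0.145],[0,0.03,-0.015,0.29,0.145],[0,0,0,0.29,0],[0,0,0,0.2,0],[0,0,0,0.1,0],[0,0,0,0,0],[0,0,0,0,0],[0,0,0,0,0]]
  ]
}}

```text
time: 10.6
tcp_pos: [429.7, 289.4, 88.0]
tcp_rot: [0.994, -0.109, 0.005, 0.001]
force: [0.6, -0.2, -0.1]
gripper_width: 0.499
finger_force: 0.0
```

```bash
python3 - <<'E'
from h import *
st()
p,d=snap('side');np.savez('side1.npz',p=p,d=d)
q,e=snap('top')
cv2.imwrite('pics/v1.png',np.hstack([cv2.resize(p[180:320,150:320],(400,330)),cv2.resize(q[150:250,160:280],(396,330))]))
E
```

```text
t 10.6 J [ 0.454  0.42  -0.487  0.656 -0.007 -2.468] tcp [429.7 289.4  88. ] yaw -12.57 z [ 0.011 -0.003 -1.   ] F [ 0.57 -0.15 -0.12]
```

View pics/v1.png

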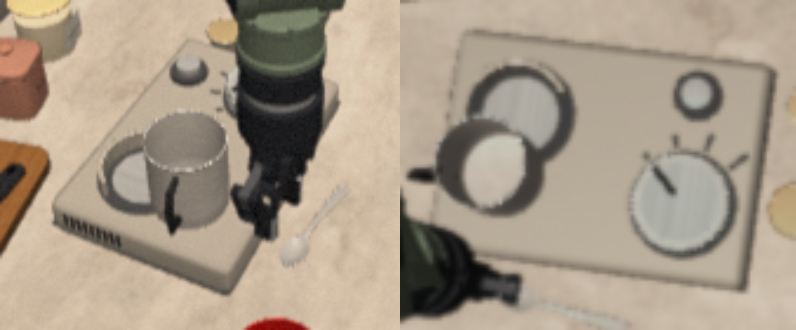

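Call:
{"op": "step_arm", "data": {
  "steps": [
    [[0,0.1,0.02,0.01,0],[0,0.1,0.02,0.01,0],[0,0.1,0,0,0],[0,0.03,0,0,0],[0,0.03,0,0,0],[0,0.03,0,0,0],[0,0.03,0,0,0],[0,0.03,0,0,0]]
  ]
}}

```text
time: 11.5
tcp_pos: [479.5, 272.8, 84.5]
tcp_rot: [0.994, -0.109, 0.004, 0.002]
force: [-1.3, 0.2, 0.6]
gripper_width: 0.501
finger_force: 0.0
```

Call:
{"op": "step_arm", "data": {
  "steps": [
    [[0,0.03,0,0,0],[0,0.03,0,0,0],[0,0.03,0,0,0],[0,0.03,0,0,0],[0,0.03,0,0,0],[0,0.03,0,0,0],[0,0.03,0,0,0],[0,0.0,0,0,0]]
  ]
}}

```text
time: 12.3
tcp_pos: [505.4, 267.0, 84.9]
tcp_rot: [0.994, -0.11, 0.005, 0.002]
force: [-0.9, 1.0, -1.4]
gripper_width: 0.503
finger_force: 0.0
```

```bash
python3 - <<'E'
from h import *
go([538.7,259.6,86])
p,d=snap('side');q,e=snap('top')
cv2.imwrite('pics/v2.png',np.hstack([cv2.resize(p[180:320,150:320],(400,330)),cv2.resize(q[150:250,160:280],(396,330))]))
E
```

```text
t 12.3 J [ 0.361  0.507 -0.345  0.712 -0.007 -2.562] tcp [505.4 267.   84.9] yaw -12.57 z [ 0.009 -0.004 -1.   ] F [-0.86  0.98 -1.36]
tool shift mm [34.1 -0.  -0.8]
```

View pics/v2.png

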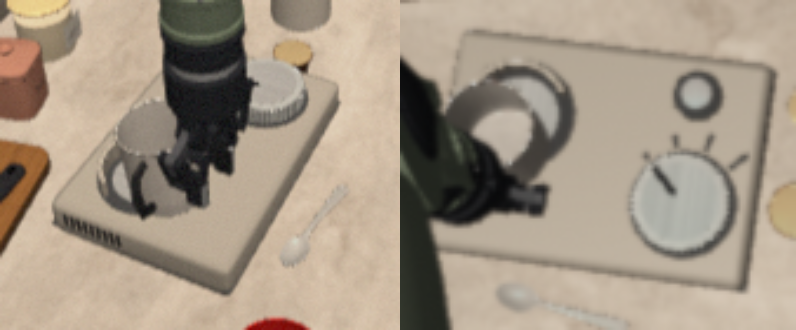

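The cup is sliding upright, with the fingers cradling it from the front. About 34 mm remain.

Call:
{"op": "step_arm", "data": {
  "steps": [
    [[0,0.03,0,0,0],[0,0.03,0,0,0],[0,0.03,0,0,0],[0,0.03,0,0,0],[0,0.03,0,0,0],[0,0.03,0,0,0],[0,0.03,0,0,0],[0,0.01,0,0,0]]
  ]
}}

```text
time: 13.2
tcp_pos: [531.0, 261.4, 85.1]
tcp_rot: [0.994, -0.109, 0.004, 0.002]
force: [-1.5, 0.6, -0.0]
gripper_width: 0.499
finger_force: 0.2
```

Call:
{"op": "step_arm", "data": {
  "steps": [
    [[0,0.01,0,0,0],[0,0.01,0,0,0],[0,0.01,0,0,0],[0,0.01,0,0,0],[0,0,0,0,0],[0,0,0,0,0],[0,0,0,0,0],[0,0,0,0,0]]
  ]
}}

```text
time: 14.0
tcp_pos: [535.1, 260.3, 85.1]
tcp_rot: [0.994, -0.109, 0.004, 0.002]
force: [-2.2, -0.2, -0.4]
gripper_width: 0.503
finger_force: 0.0
```

```bash
python3 - <<'E'
from h import *
go([538.7,259.6,86])
E
```

```text
t 14.0 J [ 0.332  0.544 -0.278  0.743 -0.007 -2.59 ] tcp [535.1 260.3  85.1] yaw -12.55 z [ 0.008 -0.004 -1.   ] F [-2.19 -0.21 -0.41]
tool shift mm [ 3.6 -0.1 -0.9]
```

Now 1 mm steps until the force rises at the collar.

Call:
{"op": "step_arm", "data": {
  "steps": [
    [[0,0.01,0,0,0],[0,0.01,0,0,0],[0,0.01,0,0,0],[0,0,0,0,0],[0,0,0,0,0],[0,0,0,0,0],[0,0,0,0,0],[0,0,0,0,0]]
  ]
}}

```text
time: 14.8
tcp_pos: [538.6, 259.6, 85.1]
tcp_rot: [0.994, -0.109, 0.004, 0.002]
force: [-0.3, 0.5, -0.3]
gripper_width: 0.503
finger_force: 0.0
```

Call:
{"op": "step_arm", "data": {
  "steps": [
    [[0,0.01,0,0,0],[0,0.01,0,0,0],[0,0,0,0,0],[0,0,0,0,0],[0,0,0,0,0],[0,0,0,0,0],[0,0,0,0,0],[0,0,0,0,0]]
  ]
}}

```text
time: 15.6
tcp_pos: [539.6, 259.3, 85.1]
tcp_rot: [0.994, -0.109, 0.003, 0.002]
force: [-5.3, 1.5, 4.0]
gripper_width: 0.499
finger_force: 0.8
```

Call:
{"op": "step_arm", "data": {
  "steps": [
    [[0,0.01,0,0,0],[0,0,0,0,0],[0,0,0,0,0],[0,0,0,0,0],[0,0,0,0,0],[0,0,0,0,0],[0,0,0,0,0],[0,0,0,0,0]]
  ]
}}

```text
time: 16.4
tcp_pos: [539.9, 259.3, 85.1]
tcp_rot: [0.994, -0.109, 0.002, 0.001]
force: [-7.8, 2.0, 4.4]
gripper_width: 0.502
finger_force: 1.3
```

The cup is against the collar. I'll back off, rise, and turn the tool so a finger's back faces the dial.

Call:
{"op": "step_arm", "data": {
  "steps": [
    [[0,-0.05,0,0,0],[0,-0.2,0,0,0],[0,-0.3,0,0,0],[1,0,0,-0.3,0.1],[1,0,0,-0.3,0.28],[1,0,0,0,0.28],[1,0,0,0,0.28],[1,0,0,0,0.28]]
  ]
}}

```text
time: 17.2
tcp_pos: [478.1, 273.5, 157.4]
tcp_rot: [0.908, -0.419, 0.006, -0.0]
force: [-0.1, 0.4, -0.9]
gripper_width: 0.003
finger_force: 0.0
```

```bash
python3 - <<'E'
from h import *
go([431,75,120])
E
```

```text
t 17.2 J [ 0.39   0.39  -0.321  0.851 -0.008 -1.888] tcp [478.1 273.5 157.4] yaw -49.52 z [ 0.011 -0.004 -1.   ] F [-0.05  0.36 -0.95]
tool shift mm [120.  164.9  37.7]
```

Call:
{"op": "step_arm", "data": {
  "steps": [
    [[1,0.2,0.275,0,0],[1,0.2,0.275,0,0],[1,0.2,0.275,0,0],[1,0.2,0.275,0,0],[1,0.2,0.275,0,0],[1,0,0,0.1,0.227],[1,0,0,0.1,0.227],[1,0,0,0.1,0.227]]
  ]
}}

```text
time: 18.0
tcp_pos: [432.0, 73.7, 121.2]
tcp_rot: [0.819, -0.573, 0.006, -0.001]
force: [0.1, 0.0, 0.5]
gripper_width: -0.003
finger_force: 0.0
```

```bash
python3 - <<'E'
from h import *
from scipy.spatial.transform import Rotation as R
q,e=snap('top');p,d=snap('side')
P=pts('side',d)
s=P[(P[...,2]>141)&(P[...,2]<150)&(abs(P[...,0]-575)<80)&(abs(P[...,1]-250)<90)]
print(len(s),cv2.minEnclosingCircle(s[:,:2].astype(np.float32)))
go([431.5,75,69])
cv2.imwrite('pics/v3.png',np.hstack([cv2.resize(p[180:320,150:320],(400,330)),cv2.resize(q[150:250,160:280],(396,330))]))
E
```

```text
81 ((582.5985107421875, 254.68844604492188), 42.765785217285156)
t 18.1 J [ 0.005  0.246 -0.651  0.667 -0.005 -1.922] tcp [430.6  74.1 120.2] yaw -69.62 z [ 0.007 -0.005 -1.   ] F [ 0.47 -0.27  0.58]
tool shift mm [-0.9 -0.9 51.2]
```

View pics/v3.png

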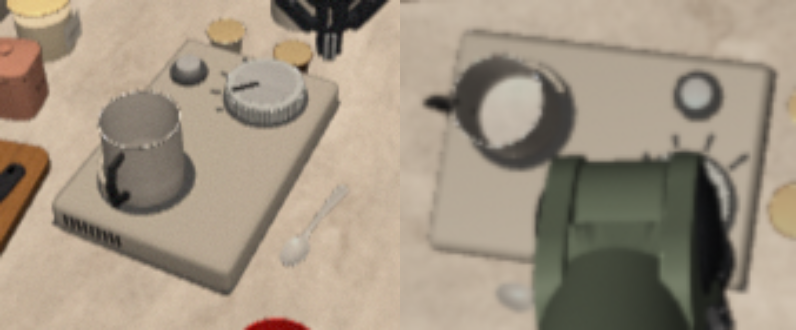

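The cup reads home and upright. Pods and spoon haven't moved, and the gripper is in front of the dial. Next: descend and touch the rim.

Call:
{"op": "step_arm", "data": {
  "steps": [
    [[1,0,0,0.2,0],[1,0,0,0.15,0],[1,0,0,0.08,0],[1,0,-0.02,0,0],[1,0,-0.02,0,0],[1,0,-0.01,0,0],[1,0,0,0,0],[1,0,0,0,0]]
  ]
}}

```text
time: 18.9
tcp_pos: [437.6, 76.5, 70.0]
tcp_rot: [0.821, -0.57, 0.005, -0.001]
force: [0.9, -0.6, 0.1]
gripper_width: -0.002
finger_force: 0.0
```

Call:
{"op": "step_arm", "data": {
  "steps": [
    [[1,0,-0.01,0,0],[1,0,-0.01,0,0],[1,0,0,0,0],[1,0,0,0,0],[1,0,0,0,0],[1,0,0,0,0],[1,0,0,0,0],[1,0,0,0,0]]
  ]
}}

```text
time: 19.7
tcp_pos: [439.4, 77.3, 69.5]
tcp_rot: [0.821, -0.571, 0.005, -0.001]
force: [-0.4, 1.0, -0.4]
gripper_width: -0.003
finger_force: 0.0
```

Call:
{"op": "step_arm", "data": {
  "steps": [
    [[1,0,-0.01,0,0],[1,0,0,0,0],[1,0,-0.01,0,0],[1,0,0,0,0],[1,0,0,0,0],[1,0,0,0,0],[1,0,0,0,0],[1,0,0,0,0]]
  ]
}}

```text
time: 20.5
tcp_pos: [441.6, 78.1, 69.5]
tcp_rot: [0.821, -0.571, 0.005, -0.001]
force: [-0.1, -0.2, -0.3]
gripper_width: -0.002
finger_force: 0.0
```

```bash
python3 -c "
from h import *
st()"
```

```text
t 20.5 J [ 0.013  0.343 -0.681  0.539 -0.004 -1.914] tcp [441.6  78.1  69.5] yaw -69.58 z [ 0.008 -0.004 -1.   ] F [-0.08 -0.18 -0.33]
```

Call:
{"op": "step_arm", "data": {
  "steps": [
    [[1,0,-0.01,0,0],[1,0,-0.01,0,0],[1,0,0,0,0],[1,0,0,0,0],[1,0,0,0,0],[1,0,0,0,0],[1,0,0,0,0],[1,0,0,0,0]]
  ]
}}

```text
time: 21.3
tcp_pos: [442.4, 78.6, 69.2]
tcp_rot: [0.821, -0.571, 0.004, 0.001]
force: [-4.9, -2.7, 3.7]
gripper_width: -0.0
finger_force: 2.6
```

Call:
{"op": "step_arm", "data": {
  "steps": [
    [[1,0,-0.01,0,0],[1,0,-0.01,0,0],[1,0,0,0,0],[1,0,0,0,0],[1,0,0,0,0],[1,0,0,0,0],[1,0,0,0,0],[1,0,0,0,0]]
  ]
}}

```text
time: 22.1
tcp_pos: [442.6, 78.8, 68.9]
tcp_rot: [0.821, -0.571, 0.003, 0.002]
force: [-9.2, -4.4, 6.9]
gripper_width: 0.001
finger_force: 5.1
```

Call:
{"op": "step_arm", "data": {
  "steps": [
    [[1,-0.031,-0.001,0,0.125],[1,-0.031,-0.001,0,0.125],[1,-0.031,-0.001,0,0.125],[1,-0.031,-0.001,0,0.125],[1,-0.031,-0.001,0,0.125],[1,-0.031,-0.001,0,0.125],[1,-0.031,-0.001,0,0.125],[1,-0.031,-0.001,0,0.125]]
  ]
}}

```text
time: 22.9
tcp_pos: [439.1, 109.8, 68.7]
tcp_rot: [-0.645, 0.764, -0.001, -0.001]
force: [-11.2, -1.9, 7.1]
gripper_width: 0.003
finger_force: 5.0
```

```bash
python3 - <<'E'
from h import *
st()
p,d=snap('side');np.savez('side2.npz',p=p,d=d)
cv2.imwrite('pics/v4.png',cv2.resize(p[180:260,210:310],(750,600),interpolation=cv2.INTER_CUBIC))
E
```

```text
t 22.9 J [ 0.084  0.355 -0.664  0.551 -0.003 -1.318] tcp [439.1 109.8  68.7] yaw -99.69 z [ 0.001 -0.003 -1.   ] F [-11.24  -1.94   7.05]
```

View pics/v4.png

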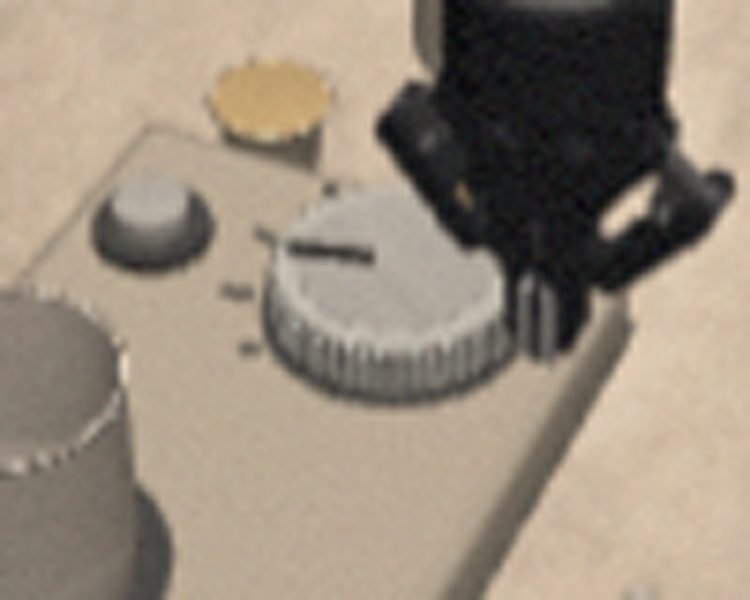

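The pointer has turned by a large step: its tip is at (290,245) and its tail at (372,256). The marks are at (250,350), (237,292), (265,237) and (332,190). I'll compute the angles.

```bash
python3 - <<'E'
from h import *
f=lambda u,v,z:ray('side',u/7.5+210,v/7.5+180,z)[:2]
t,b=f(290,245,79),f(372,256,79)
an=lambda d:np.degrees(np.arctan2(d[1],d[0])).round(1)
c=np.array([495.5,102]);print(t,b,an(t-b),an(t-c))
for m in[(250,350),(237,292),(265,237),(332,190)]: print(an(f(*m,55)-c),np.linalg.norm(f(*m,55)-c))
E
```

```text
[534.72657603 101.21270199] [504.42387035  98.89475236] 4.4 -1.1
35.3 54.781595691842206
3.6 59.12652200537698
-25.7 65.01220139628622
-55.3 74.27958863966059
```

The pointer is at the second mark with almost no slip. Another 30° will reach the third.

Call:
{"op": "step_arm", "data": {
  "steps": [
    [[1,-0.031,-0.001,0,0.125],[1,-0.031,-0.001,0,0.125],[1,-0.031,-0.001,0,0.125],[1,-0.031,-0.001,0,0.125],[1,-0.031,-0.001,0,0.125],[1,-0.031,-0.001,0,0.125],[1,-0.031,-0.001,0,0.125],[1,-0.031,-0.001,0,0.125]]
  ]
}}

```text
time: 23.75
tcp_pos: [451.8, 138.0, 68.6]
tcp_rot: [-0.426, 0.905, 0.0, 0.001]
force: [-10.5, 3.9, 4.3]
gripper_width: 0.002
finger_force: 5.2
```

```bash
python3 - <<'E'
from h import *
st()
p,d=snap('side')
cv2.imwrite('pics/v5.png',cv2.resize(p[180:260,210:310],(750,600),interpolation=cv2.INTER_CUBIC))
E
```

```text
t 23.75 J [ 0.14   0.383 -0.616  0.57   0.001 -0.739] tcp [451.8 138.   68.6] yaw -129.63 z [ 0.001  0.001 -1.   ] F [-10.46   3.94   4.26]
```

View pics/v5.png

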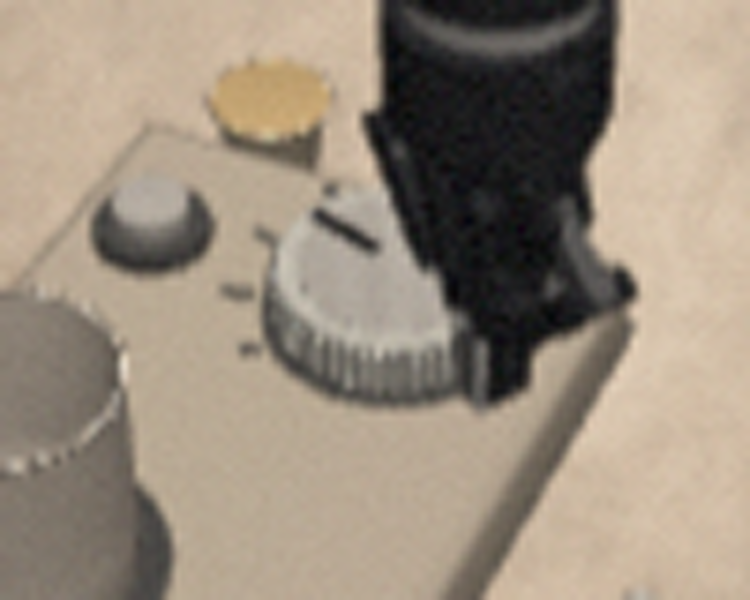

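The pointer is now near the third mark, tip (316,213) and tail (376,247). I'll release radially, rise and measure.

Call:
{"op": "step_arm", "data": {
  "steps": [
    [[1,0,0.03,0,0],[1,0,0.1,0,0],[1,0,0.15,0,0],[1,0,0,-0.3,0],[1,0,0,-0.3,0],[1,0,0,0,0],[1,0,0,0,0],[1,0,0,0,0]]
  ]
}}

```text
time: 24.6
tcp_pos: [428.6, 157.7, 140.5]
tcp_rot: [-0.426, 0.905, -0.004, 0.003]
force: [-0.4, -0.4, -0.7]
gripper_width: 0.003
finger_force: 0.0
```

```bash
python3 - <<'E'
from h import *
an=lambda d:np.degrees(np.arctan2(d[1],d[0])).round(1)
f=lambda u,v,z:ray('side',u/7.5+210,v/7.5+180,z)[:2]
print('held',an(f(316,213,79)-f(376,247,79)))
for n,c in(('side',(495.5,102)),('top',(494.7,97.5))):
    p,d=snap(n); g=p.max(2).astype(int); v,u=np.mgrid[:384,:512]
    cal=optics.calibration(n);T=np.array(cal['world_from_camera'])
    r=np.stack([(u-cal['cx'])/cal['fx'],(v-cal['cy'])/cal['fy'],np.ones_like(u,float)],-1)@T[:3,:3].T
    X=T[:2,3]+r[...,:2]*((79-T[2,3])/r[...,2])[...,None]
    m=(np.hypot(X[...,0]-c[0],X[...,1]-c[1])<40)&(g<95)
    q=X[m].astype(np.float32)
    print(n,len(q),q.mean(0),'from axis',an(q.mean(0)-c), 'line',cv2.fitLine(q,2,0,.01,.01).ravel() if len(q)>3 else '')
st()
go([597,85,130])
cv2.imwrite('pics/v6.png',cv2.resize(p[150:250,160:290],(780,600),interpolation=cv2.INTER_CUBIC))
E
```

```text
held -24.5
side 15 [518.6394   88.11741] from axis -31.0 line [ 9.2104614e-01 -3.8945347e-01  5.1863940e+02  8.8117409e+01]
top 18 [512.492    97.49594] from axis -0.0 line [  0.6854087   -0.72815853 512.492       97.49594   ]
t 24.7 J [ 0.194  0.252 -0.578  0.735 -0.006 -0.686] tcp [428.3 157.5 140. ] yaw -129.58 z [ 0.006 -0.004 -1.   ] F [ 1.14 -0.27 -0.25]
t 24.7 J [ 0.194  0.252 -0.578  0.735 -0.006 -0.686] tcp [428.3 157.5 140. ] yaw -129.58 z [ 0.006 -0.004 -1.   ] F [ 1.14 -0.27 -0.25]
tool shift mm [ -51.6 -176.2   11.4]
```

View pics/v6.png

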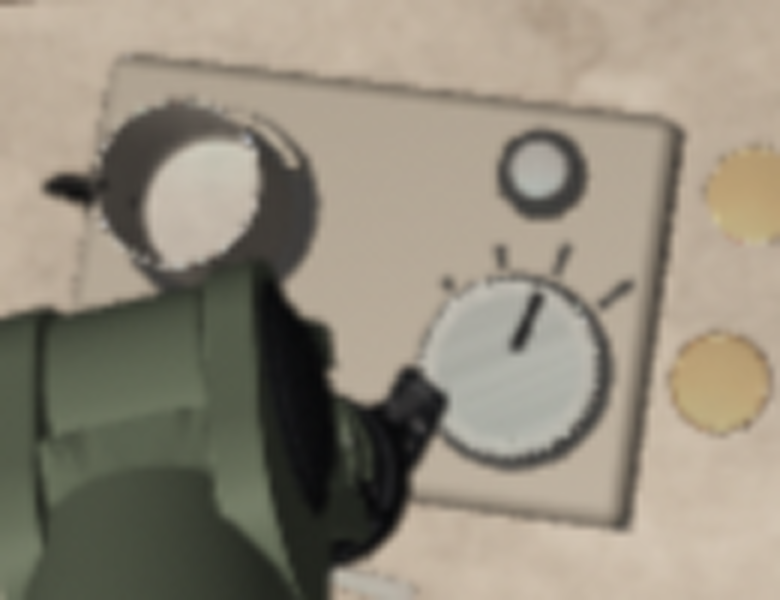

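The top view confirms that the pointer lines up with the third mark and the cup sits in its dock. Now to the button.

Call:
{"op": "step_arm", "data": {
  "steps": [
    [[1,-0.083,-0.294,0,0],[1,-0.083,-0.294,0,0],[1,-0.083,-0.294,0,0],[1,-0.083,-0.294,0,0],[1,-0.083,-0.294,0,0],[1,0,0,0.2,0],[1,0,0,0.18,0],[1,0,0,0,0]]
  ]
}}

```text
time: 25.5
tcp_pos: [594.0, 83.0, 92.7]
tcp_rot: [-0.426, 0.905, -0.002, -0.001]
force: [-0.5, -0.7, 0.1]
gripper_width: 0.0
finger_force: 0.0
```

```bash
python3 - <<'E'
from h import *
go([596,83.5,82])
p,d=snap('side')
cv2.imwrite('pics/v7.png',cv2.resize(p[160:260,190:310],(600,500),interpolation=cv2.INTER_CUBIC))
E
```

```text
t 25.5 J [ 0.018  0.546 -0.25   0.775 -0.004 -0.861] tcp [594.   83.   92.7] yaw -129.62 z [-0.    -0.004 -1.   ] F [-0.46 -0.72  0.07]
tool shift mm [-1.7 -1.2 10.7]
```

View pics/v7.png

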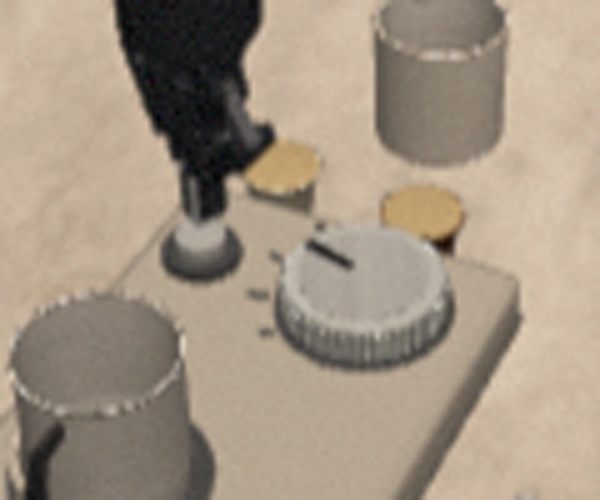

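The fingertip is right above the button. Pressing in 2 mm steps.

Call:
{"op": "step_arm", "data": {
  "steps": [
    [[1,-0.01,-0.01,0.04,0],[1,0,0,0.03,0],[1,0,0,0.02,0],[1,0,0,0.02,0],[1,0,0,0.02,0],[1,0,0,0,0],[1,0,0,0,0],[1,0,0,0,0]]
  ]
}}

```text
time: 26.35
tcp_pos: [599.1, 83.6, 81.9]
tcp_rot: [-0.426, 0.905, -0.004, 0.003]
force: [0.4, 0.2, 2.1]
gripper_width: -0.0
finger_force: 0.7
```

Call:
{"op": "step_arm", "data": {
  "steps": [
    [[1,0,0,0.02,0],[1,0,0,0.02,0],[1,0,0,0,0],[1,0,0,0,0],[1,0,0,0.02,0],[1,0,0,0,0],[1,0,0,0,0],[1,0,0,0,0]]
  ]
}}

```text
time: 27.15
tcp_pos: [599.3, 83.6, 75.9]
tcp_rot: [-0.426, 0.905, -0.004, 0.003]
force: [-4.0, 0.7, 12.7]
gripper_width: 0.004
finger_force: 6.7
```

Call:
{"op": "step_arm", "data": {
  "steps": [
    [[1,0,0,0.015,0],[1,0,0,0,0],[1,0,0,0,0],[1,0,0,-0.05,0],[1,0,0,-0.1,0],[1,0,0,-0.3,0],[1,0,0,-0.3,0],[1,0,0,0,0]]
  ]
}}

```text
time: 27.95
tcp_pos: [601.4, 83.9, 167.7]
tcp_rot: [-0.426, 0.905, -0.005, 0.006]
force: [0.6, -0.7, -0.5]
gripper_width: 0.003
finger_force: 0.0
```

```bash
python3 - <<'E'
from h import *
st()
p,d=snap('side');P=pts('side',d)
s=P[(P[...,2]>141)&(P[...,2]<150)&(abs(P[...,0]-575)<80)&(abs(P[...,1]-250)<90)]
print(cv2.minEnclosingCircle(s[:,:2].astype(np.float32)))
c=(495.5,102);g=p.max(2)
m=(np.hypot(P[...,0]-c[0],P[...,1]-c[1])<40)&(g<95)&(P[...,2]>70)&(P[...,2]<90)
l=cv2.fitLine(P[m][:,:2].astype(np.float32),2,0,.01,.01).ravel();print('ptr',np.degrees(np.arctan(l[1]/l[0])))
b=P[(abs(P[...,0]-596)<12)&(abs(P[...,1]-86)<12)&(P[...,2]<95)][:,2];print('btn z',np.median(b))
E
```

```text
t 27.95 J [ 0.019  0.473 -0.16   0.922 -0.005 -0.861] tcp [601.4  83.9 167.7] yaw -129.57 z [ 0.016 -0.004 -1.   ] F [ 0.59 -0.72 -0.49]
((582.3561401367188, 254.17872619628906), 41.868934631347656)
ptr -23.202394
btn z 73.80375903018921
```

Everything checks out: cup home, dial at the third mark (pointer −23.2°, expected about −23.8°), button up. Handing in.

```bash
python3 -c "
from cell import manip
print(manip.hand_in())"
```

```text
the job is handed in; nothing more can be done
None
```

I handed the job in at about 28 s of the 61 s allowed: the cup is home against the collar, the dial is at the third mark, and the start button was pressed fully down and is up again; the bystanders were not re-measured at the end, and the verdict was not shown.

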